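# Stand the two toppled axis brackets back on their feet

### The job

Three aluminium angle brackets for the screw axis are on the blue-grey mat; one stands properly on its foot, but two have toppled onto their bored plates with the long foot plate sticking up in the air. Push each of the two over by its foot plate, roughly on the spot and without picking it up, so that it stands on its foot again with the bored plate upright. Leave the standing bracket and all the other parts and tools where they are.

Things in the scene. Friction and masses are not known exactly. Their poses are not given: they have to be found in the camera images.
- motor_bracket: Wider one to stand up: 76 mm wide, aluminium angle bracket, 8 mm plates square to each other. Origin: middle of outer heel edge. Body x: along the foot's underside to its end (90 mm); body z: up the bored plate's outer face to its end (76 mm); 38 mm hole 42 mm up. Starts bored plate flat on the mat, foot straight up (body x up, z level). About 0.28 kg, +-40 %.
- bearing_bracket: Narrower one to stand up: 60 mm wide, aluminium angle bracket, 8 mm plates square to each other. Origin: middle of outer heel edge. Body x: along the foot's underside to its end (90 mm); body z: up the bored plate's outer face to its end (76 mm); 22 mm hole 42 mm up. Starts bored plate flat on the mat, foot straight up (body x up, z level). About 0.24 kg, +-40 %.
- motor_foot_end (a point): middle of the free end of the motor bracket's foot plate, on its inner face (the face over the bored plate, 8 mm from the outer face); 90 mm above the mat at the start. Pushed here or just below, level and opposite to body z, the bracket pivots about its heel edge; past about 35 degrees it drops onto its foot by itself. Pushed low it may slide instead.
- bearing_foot_end (a point): middle of the free end of the bearing bracket's foot plate, on its inner face (the face over the bored plate, 8 mm from the outer face); 90 mm above the mat at the start. Pushed here or just below, level and opposite to body z, the bracket pivots about its heel edge; past about 35 degrees it drops onto its foot by itself. Pushed low it may slide instead.
- standing_bracket: Third bracket, same size and frame as the motor bracket, already on its foot (body z up); leave alone. The three are in a row across the mat in any order, heel middles 200 mm or more apart, each turned up to 106 degrees either way from having its foot (once down) point straight away from the robot.
- mat: blue-grey rubber bench mat, fixed, 340 mm (x) by 740 mm (y) by 3 mm thick, lying on the table (top of the mat at z = 0.003 m); all three brackets are on it. Origin: centre of its underside
- stepper: loose stepping motor, 42 mm square, 68 mm high with its shaft up, beyond the mat; leave alone. Origin: centre of its underside
- coupling: loose shaft coupling, upright cylinder 25 mm diameter, 30 mm high, near the robot-side edge of the mat; leave alone. Origin: centre of its underside
- pillow_block: loose bearing block with a 28 x 54 mm foot, 38 mm high, near the robot-side edge of the mat; leave alone. Origin: centre of its underside
- limit_switch: loose black limit switch, 18 x 36 x 31 mm high, near the far edge of the mat; leave alone. Origin: centre of its underside
- oil_bottle: white oil bottle, 44 mm diameter, 110 mm high, beyond the mat; leave alone. Origin: centre of its underside
- screwdriver: grey-handled screwdriver lying along x to the right of the mat; leave alone
There are look-alikes about, which are no part of the job. What is shaped like the bearing_bracket but orange is not meant.

How it is judged:
By the outcome, as a careful person would: the job done as asked, in the order asked, and still so for the second after the job is handed in, with the robot touching nothing.
It also fails if it takes over 48 s, if anything falls off the work surface, if the arm or the gripper's body presses on something with over 40 N, if the wrist force passes 120 N, or if a joint passes its speed limit or range.

### The arm

A 7-joint arm with a two-finger parallel gripper is mounted at the origin on the work surface. World frame = base frame: x ahead of the robot, y to its left, z up, the work surface at z = 0. Lengths are in m, angles in rad, forces in N, time in s.
With the tool pointing down it reaches from about 0.4 to 0.85 m from the base axis. Payload 4.5 kg.
Tool frame: the origin (TCP) lies at the very end of the fingers, on their centre line; the grasp point (between the pads) lies 19 mm behind it; y points along the fingers, x is the direction in which the jaws open and shut, and the axes are right-handed (so a half turn about y gives the same grasp; the last joint's range is limited). The gripper opens to 85 mm and grips with 20 to 120 N. Pads are 22 mm wide; open, the fingers measure 114 mm over their backs; the gripper's body (76 mm by 85 mm) begins 54 mm behind the grasp point. The pads swing forward as they close: fully open they stand 13 mm farther back than shut.
Start: joints at [-1.278, 0.689, -0.195, 1.565, 0.157, 0.902, -0.215], TCP at [0.16, 0.604, 0.231] pointing down, gripper open.
Joint ranges: [-3.01, 3.01], [-0.46, 2.08], [-1.47, 1.51], [0.13, 2.56], [-1, 4.14], [0.04, 2.09], [-2.66, 2.66]. Speed limits (rad/s): [2.57, 2.57, 3.14, 3.14, 3.14, 3.14, 3.14].

### API

Orientations are given as a unit quaternion [w, x, y, z].
In Python, from workcell import manip gives the robot as it stands.
- The arm moves only by the tool apply_moves, never from a script. Its argument "motion" is a list of rows, each a list of 7 numbers: the opening in per cent of the stroke, from 0 (shut) to 100 (fully open), then the shift along the tool's x, y, z in mm, then the turn, a rotation vector about the tool's x, y, z in rad. In form: [[jaw, tx, ty, tz, wx, wy, wz], ...]. A call has 1 to 20 rows; each row is the pose to reach, as a shift and turn from the pose measured when the call began, along the tool's axes at that moment; what a row does not reach only later rows make up. A row lasts 1/12 s, in which the tool goes at most 41.7 mm and 7.16 degrees, less where a joint would pass 70% of its speed; a pose out of reach is approached as far as the arm can. A call with a gripper value outside its range is refused whole. The fingers move at their own pace and stop on an object; "force" is the grip in N (left out, the last holds). Time passes only in rows, so rows that repeat a pose let the fingers close. It gives the time, the measured TCP pose, the force and the opening at its end, in the units of the state.
- manip.read_state(): the state, without advancing time (a new reading comes with each control period).
- manip.get_image(name): name is "scene" or "top" or "wrist"; returns a dict with "frame" (400x640x3 uint8, red, green, blue), "z_map" (400x640 float32, m along the optical axis (not along the pixel's ray), 0 where there is no reading), "fx", "fy", "cx", "cy" (pixels), "dist" ([k1, k2, p1, p2, k3] as OpenCV has them; the pictures are not rectified), "cam_to_world" (4x4, takes a point from camera to world coordinates). Camera axes: x right, y up, looking along -z (the intrinsics and any distortion apply to the point x, -y, -z); pixel columns grow to the right and rows downward; lengths in m; the calibration is good to about 2 mm. A picture is of the moment at which its call begins.
- manip.finish_job(): hands the job in, once; it reports no verdict.
Trained networks look in a picture, given as the dict that the camera call returned (one of the last four; its "shot" number tells which), for a name from the list of things; names that differ only in an ending like _2 or _b are one class to them, and where a whole thing is asked for, a point or a joint stands for the part that bears it (a point fixed in the world has none). Each returns a list of dicts, best first, with "p" (0 to 1); they miss things now and then, are a little off and sometimes report something else, mostly with a low value. They report only what shows in the picture. A call takes as long as a camera call. They do not tell look-alikes from the thing itself.
- manip.outline_of(picture, label): "region" (400x640 bool, what is visible of it) and "box" ([left, top, width, height] in pixels, round what is visible of it).
The state is a dict: "t": time; "joint_positions": joint angles; "dq": joint speeds; "tau": joint torques, N m; "ee_pos": TCP position; "ee_rot": TCP orientation; "ft_force": force on the tool from outside, world axes, zero at the start; "moment": the same for the moment, N m; "gripper_width": finger opening in m.
Only numpy, scipy, OpenCV 4.12 (cv2) and the standard library are available. Lean on these libraries where they do the work, as an engineer would, in place of code of your own. Each camera call takes 0.05 s, during which the arm holds its last target.

## Working session

There is one attempt and no reset: what is moved stays moved. The work goes in short steps, Python scripts to look and compute and a tool call to move; the robot and the scene stay as the last step left them, time stands still between calls to the robot, and variables do not carry over. Pictures are saved under pics/ and viewed, and the job is handed in when it is done.

Besides the shell and the picture viewer there is one more tool, called after "Request:" as name(argument=value, ...) on one line, values as JSON. apply_moves: Moves the arm, as the interface text tells. Its arguments: {"type":"object","properties":{"motion":{"type":"array","items":{"type":"array","items":{"type":"number"}}},"force":{"type":"number"}},"required":["motion"]}

```bash
ls; mkdir -p pics
python3 - <<'E'
from workcell import manip
import cv2,pickle
s=manip.read_state(); print(s['t'],s['ee_pos'],s['ee_rot'],s['gripper_width'])
for n in ['scene','top']:
    p=manip.get_image(n); pickle.dump(p,open(n+'.pkl','wb'))
    cv2.imwrite(f'pics/{n}0.png',p['frame'][:,:,::-1])
    for l in ['motor_bracket','bearing_bracket','standing_bracket']:
        print(n,l,[(round(d['p'],2),d['box']) for d in manip.outline_of(p,l)])
E
```

```text
pics
0.0 [0.15982218 0.60353336 0.23045152] [-0.55986868  0.56077002  0.4308247  -0.43182649] 0.08527193926435972
scene motor_bracket [(0.95, [253.2, 159.3, 39.9, 50.2])]
scene bearing_bracket [(0.83, [325.6, 182.1, 43.6, 46.0]), (0.56, [322.3, 227.7, 42.2, 44.5])]
scene standing_bracket [(0.6, [423.4, 215.2, 63.8, 60.7])]
top motor_bracket []
top bearing_bracket [(0.76, [291.4, 176.9, 25.8, 36.0]), (0.71, [303.0, 220.6, 31.5, 32.0]), (0.29, [249.0, 115.8, 27.4, 25.9])]
top standing_bracket [(0.88, [187.5, 210.3, 54.9, 39.2])]
```

View pics/scene0.png

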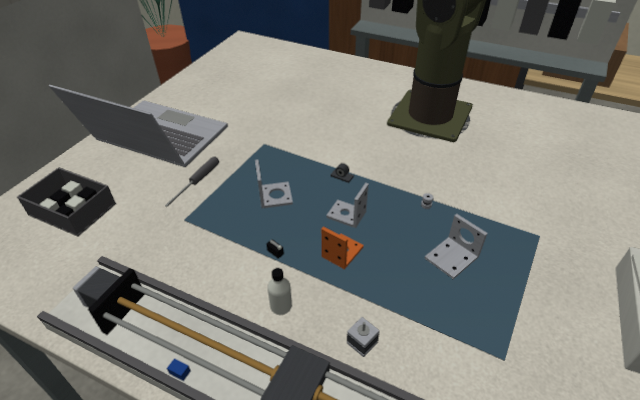

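View pics/top0.png

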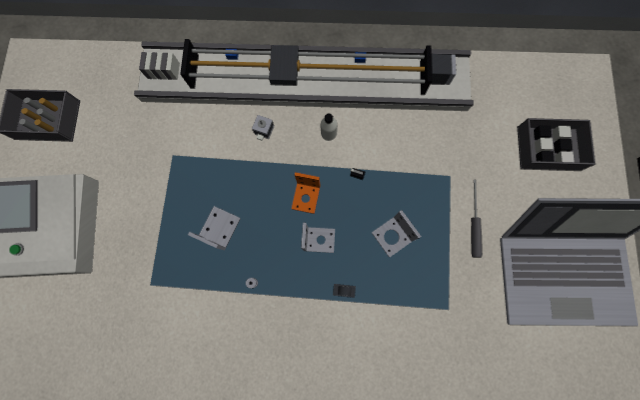

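Top view: the motor bracket (big hole, foot up) is at about (395,235), the bearing bracket (grey, small hole) at (320,239), the orange look-alike at (306,195), and the standing bracket at (218,228). I'll measure their poses from depth.

```bash
cat > h.py <<'E'
import numpy as np,cv2
def cloud(p):
    h,w=p['z_map'].shape
    u,v=np.meshgrid(np.arange(w),np.arange(h))
    K=np.array([[p['fx'],0,p['cx']],[0,p['fy'],p['cy']],[0,0,1.]])
    q=cv2.undistortPoints(np.stack([u,v],-1).reshape(-1,1,2).astype(np.float64),K,np.array(p['dist'],float)).reshape(h,w,2)
    z=p['z_map'].astype(float)
    P=np.stack([q[...,0]*z,-q[...,1]*z,-z,np.ones_like(z)],-1)
    W=P@np.array(p['cam_to_world']).T
    W=W[...,:3]; W[z<=0]=np.nan
    return W
E
python3 - <<'E'
import pickle,cv2,numpy as np
from h import cloud
C={}
for n in ['scene','top']:
    p=pickle.load(open(n+'.pkl','rb')); W=cloud(p); C[n]=W
    print(n,np.array(p['cam_to_world']).round(2)[:3,3])
for (u,v) in [(395,235),(320,250),(218,228),(306,195),(250,283),(344,290),(358,173),(328,125),(262,125),(170,220),(300,260)]:
    print((u,v),C['top'][v,u].round(3))
f=pickle.load(open('top.pkl','rb'))['frame']
cv2.imwrite('pics/topcrop.png',cv2.resize(f[150:310,150:460,::-1],None,fx=2.5,fy=2.5,interpolation=cv2.INTER_CUBIC))
f=pickle.load(open('scene.pkl','rb'))['frame']
cv2.imwrite('pics/scenecrop.png',cv2.resize(f[140:300,230:510,::-1],None,fx=2.8,fy=2.8,interpolation=cv2.INTER_CUBIC))
# rasterised height map
allp=np.concatenate([c.reshape(-1,3) for c in C.values()]); np.save('pts.npy',allp)
E
```

```text
scene [1.22 0.23 0.79]
top [ 0.4  -0.09  0.99]
(395, 235) [ 0.514 -0.25   0.001]
(320, 250) [ 0.469 -0.061  0.012]
(218, 228) [0.516 0.2   0.011]
(306, 195) [ 0.61  -0.019  0.004]
(250, 283) [0.384 0.104 0.034]
(344, 290) [ 0.375 -0.122  0.037]
(358, 173) [ 0.666 -0.151  0.032]
(328, 125) [ 0.773 -0.072  0.082]
(262, 125) [0.783 0.1   0.046]
(170, 220) [0.534 0.328 0.002]
(300, 260) [ 0.443 -0.011  0.002]
```

View pics/topcrop.png

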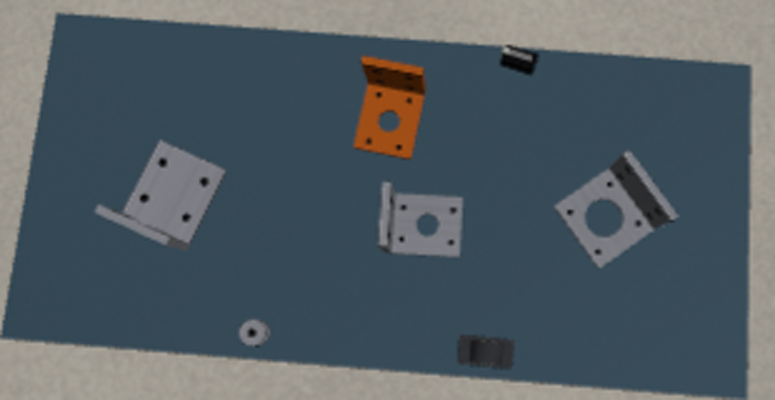

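View pics/scenecrop.png

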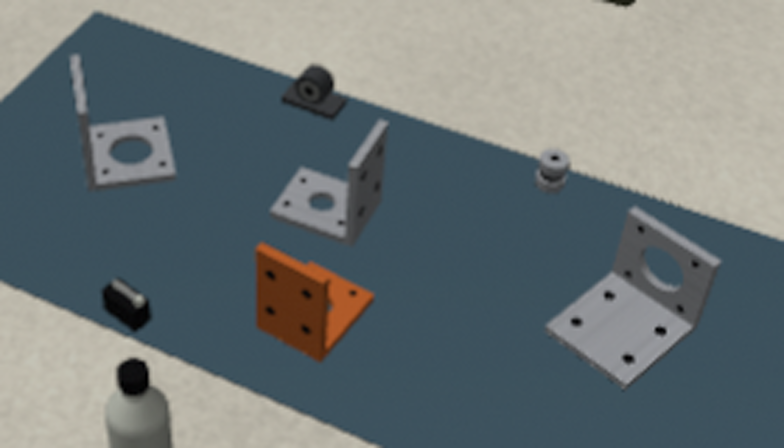

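```bash
cat > fit.py <<'E'
import numpy as np
from scipy.optimize import minimize
P=np.load('pts.npy')
def fit(c,width,name,r=0.1):
    Q=P[(np.hypot(P[:,0]-c[0],P[:,1]-c[1])<r)&(P[:,2]<0.12)]
    up=Q[(Q[:,2]>0.03)]; fl=Q[(Q[:,2]>0.0075)&(Q[:,2]<0.02)]
    print(name,'nup',len(up),'nfl',len(fl),'ztop',np.percentile(up[:,2],[50,98,100]).round(3),'zflat',np.median(fl[:,2]).round(4))
    m=up[:,:2].mean(0); fm=fl[:,:2].mean(0)
    u,s,vt=np.linalg.svd(up[:,:2]-m); n=vt[1]; 
    if n@(fm-m)<0:n=-n
    d=(up[:,:2]-m)@n; t=np.array([-n[1],n[0]]); e=(up[:,:2]-m)@t
    print(' mean',m.round(4),'bodyz',n.round(3),'deg',np.degrees(np.arctan2(n[1],n[0])).round(1),'thick',np.percentile(d,[2,10,50,90,98]).round(4),'width',np.percentile(e,[1,99]).round(4))
    A=fl[:,:2]-m; print(' flat along n',np.percentile(A@n,[2,50,98]).round(4),'t',np.percentile(A@t,[1,99]).round(4))
fit((0.514,-0.25),.076,'motor'); fit((0.48,-0.055),.06,'bearing',0.075); fit((0.51,0.2),.076,'standing')
E
python3 fit.py
python3 - <<'E'
import pickle,numpy as np
from scipy.spatial.transform import Rotation as R
q=[-0.55986868,0.56077002,0.4308247,-0.43182649]
print(R.from_quat(q[1:]+q[:1]).as_matrix().round(3))
E
```

```text
motor nup 441 nfl 1117 ztop [0.084 0.095 0.096] zflat 0.0104
 mean [ 0.5349 -0.2655] bodyz [-0.561  0.828] deg 124.1 thick [-0.0067 -0.0048  0.001   0.0035  0.0045] width [-0.0358  0.0432]
 flat along n [0.0015 0.035  0.0695] t [-0.0337  0.0454]
bearing nup 475 nfl 990 ztop [0.078 0.095 0.096] zflat 0.0106
 mean [ 0.5016 -0.0226] bodyz [-0.062 -0.998] deg -93.6 thick [-0.0039 -0.0032 -0.001   0.0046  0.0059] width [-0.0349  0.0287]
 flat along n [-0.0022  0.0414  0.0722] t [-0.0331  0.0294]
standing nup 691 nfl 2093 ztop [0.068 0.081 0.083] zflat 0.0107
 mean [0.4835 0.2138] bodyz [ 0.922 -0.387] deg -22.8 thick [-0.0067 -0.0046  0.0008  0.003   0.004 ] width [-0.0388  0.0372]
 flat along n [0.0009 0.0413 0.083 ] t [-0.038   0.0372]
[[ 0.256 -0.    -0.967]
 [ 0.967 -0.002  0.256]
 [-0.002 -1.    -0.   ]]
```

The candidates for "bracket with foot up" in the top view are grey large-bore (395,235) = motor, grey small-bore (320,239) = bearing, and orange (306,195) = look-alike, not to be touched. The grey one at (218,228) is already standing. The crops confirm this. I'll do the bearing first, with the jaws shut, moving above it at about (0.497, -0.061).

Request:
apply_moves(motion=[[0,-28,0,-25,0,0.07,0],[0,-56,0,-50,0,0.14,0],[0,-84,0,-75,0,0.21,0],[0,-112,0,-100,0,0.28,0],[0,-140,0,-125,0,0.35,0],[0,-168,0,-150,0,0.42,0],[0,-196,0,-175,0,0.49,0],[0,-224,0,-200,0,0.56,0],[0,-252,0,-225,0,0.63,0],[0,-280,0,-250,0,0.7,0],[0,-308,0,-275,0,0.77,0],[0,-336,0,-300,0,0.84,0],[0,-364,0,-325,0,0.91,0],[0,-392,0,-350,0,0.98,0],[0,-420,0,-375,0,1.05,0],[0,-448,0,-400,0,1.12,0],[0,-476,0,-425,0,1.19,0],[0,-504,0,-450,0,1.26,0],[0,-532,0,-475,0,1.32,0],[0,-556,0,-496,0,1.37,0]])

```text
t: 2.07
ee_pos: [0.4982, -0.0631, 0.2316]
ee_rot: [-0.706, 0.707, -0.022, 0.023]
ft_force: [-0.2, 0.1, 0.4]
gripper_width: 0.0001
```

```bash
cat >> h.py <<'E'
from scipy.spatial.transform import Rotation as R
def st():
    from workcell import manip
    s=manip.read_state(); q=s['ee_rot']
    M=R.from_quat([q[1],q[2],q[3],q[0]]).as_matrix()
    print('t',round(s['t'],2),'pos',np.round(s['ee_pos'],4),'F',np.round(s['ft_force'],1),'w',round(s['gripper_width'],4),'q',np.round(s['joint_positions'],2)); print(M.round(3))
    return s,M
def go(target,xdeg):
    s,M=st(); d=M.T@(np.array(target)-s['ee_pos'])*1000
    a=np.radians(xdeg); T=np.array([[np.cos(a),0,-np.sin(a)],[np.sin(a),0,np.cos(a)],[0,-1,0]])
    print('shift',d.round(1),'turn',R.from_matrix(M.T@T).as_rotvec().round(3))
E
python3 -c "
from h import *
go([.497,-.061,.23],-3.6)"
```

```text
t 2.07 pos [ 0.4982 -0.0631  0.2316] F [-0.2  0.1  0.4] w 0.0001 q [-0.04  0.53  0.11  1.94 -0.09  0.67  0.07]
[[ 0.998  0.001  0.062]
 [-0.062 -0.001  0.998]
 [ 0.001 -1.    -0.001]]
shift [-1.4  1.6  2. ] turn [0.001 0.    0.001]
```

Request:
apply_moves(motion=[[0,0,30,0,0,0,0],[0,0,60,0,0,0,0],[0,0,90,0,0,0,0],[0,0,120,0,0,0,0],[0,0,145,0,0,0,0],[0,0,156,0,0,0,0],[0,0,156,0,0,0,0],[0,0,156,0,0,0,0]])

```text
t: 2.73
ee_pos: [0.4984, -0.0632, 0.0754]
ee_rot: [-0.707, 0.707, -0.022, 0.022]
ft_force: [-0.4, 0.0, 0.5]
gripper_width: 0.0003
```

```bash
python3 -c "
from h import *
from workcell import manip
st()
f=manip.get_image('scene')['frame'][140:300,230:510,::-1]
cv2.imwrite('pics/s1.png',cv2.resize(f,None,fx=2.8,fy=2.8,interpolation=cv2.INTER_CUBIC))"
```

```text
t 2.73 pos [ 0.4984 -0.0632  0.0754] F [-0.4  0.   0.5] w 0.0003 q [ 0.    0.8   0.05  2.06 -0.12  0.28  0.09]
[[ 0.998  0.001  0.062]
 [-0.062 -0.001  0.998]
 [ 0.001 -1.    -0.001]]
```

View pics/s1.png

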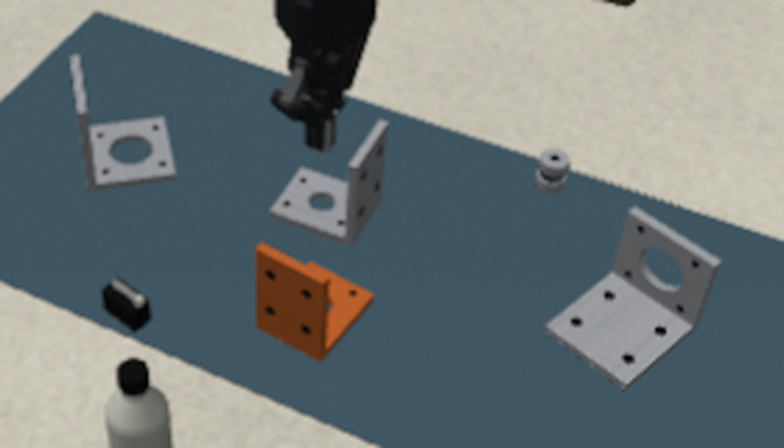

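Request:
apply_moves(motion=[[0,0,0,6,0,0,0],[0,0,0,12,0,0,0],[0,0,0,15,0,0,0],[0,0,0,18,0,0,0],[0,0,0,20,0,0,0],[0,0,0,22,0,0,0],[0,0,0,24,0,0,0],[0,0,0,26,0,0,0],[0,0,0,28,0,0,0],[0,0,0,31,0,0,0],[0,0,0,34,0,0,0],[0,0,0,37,0,0,0],[0,0,0,40,0,0,0],[0,0,0,43,0,0,0],[0,0,0,46,0,0,0],[0,0,0,49,0,0,0],[0,0,0,52,0,0,0],[0,0,0,55,0,0,0],[0,0,0,58,0,0,0],[0,0,0,60,0,0,0]])

```text
t: 4.45
ee_pos: [0.5028, -0.0028, 0.0761]
ee_rot: [-0.707, 0.707, -0.021, 0.023]
ft_force: [-0.6, -0.2, -0.1]
gripper_width: -0.0001
```

```bash
python3 -c "
from h import *
from workcell import manip
st()
f=manip.get_image('scene')['frame'][140:300,230:510,::-1]
cv2.imwrite('pics/s2.png',cv2.resize(f,None,fx=2.8,fy=2.8,interpolation=cv2.INTER_CUBIC))"
```

```text
t 4.45 pos [ 0.5028 -0.0028  0.0761] F [-0.6 -0.2 -0.1] w -0.0001 q [-0.13  0.8   0.06  2.06 -0.16  0.28  0.01]
[[ 0.998  0.002  0.062]
 [-0.062 -0.001  0.998]
 [ 0.002 -1.    -0.001]]
```

View pics/s2.png

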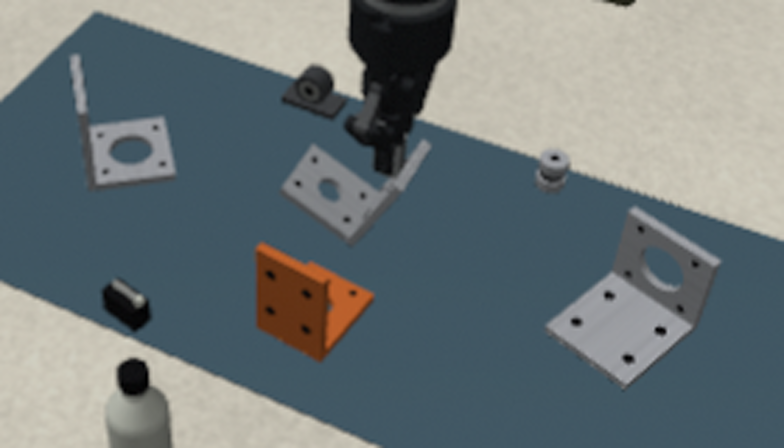

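It's pivoting about its heel at about 30° without sliding (heel corner still at crop 350,240). I'll push the rest of the way until it drops.

Request:
apply_moves(motion=[[0,0,0,3,0,0,0],[0,0,0,6,0,0,0],[0,0,0,9,0,0,0],[0,0,0,12,0,0,0],[0,0,0,14,0,0,0],[0,0,0,16,0,0,0],[0,0,0,18,0,0,0],[0,0,0,20,0,0,0],[0,0,0,20,0,0,0],[0,0,0,20,0,0,0],[0,0,0,20,0,0,0]])

```text
t: 5.42
ee_pos: [0.5041, 0.0174, 0.0761]
ee_rot: [-0.707, 0.707, -0.021, 0.023]
ft_force: [0.0, -0.0, 0.5]
gripper_width: 0.0
```

```bash
python3 -c "
from h import *
from workcell import manip
st()
f=manip.get_image('scene')['frame'][140:300,230:510,::-1]
cv2.imwrite('pics/s3.png',cv2.resize(f,None,fx=2.8,fy=2.8,interpolation=cv2.INTER_CUBIC))"
```

```text
t 5.42 pos [0.5041 0.0174 0.0761] F [ 0.  -0.   0.5] w 0.0 q [-0.17  0.8   0.07  2.06 -0.18  0.29 -0.01]
[[ 0.998  0.002  0.062]
 [-0.062 -0.     0.998]
 [ 0.002 -1.    -0.   ]]
```

View pics/s3.png

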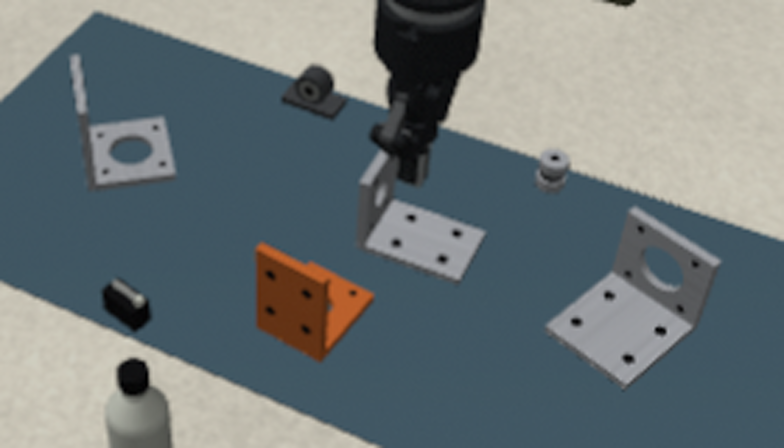

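Bearing bracket is on its foot. I'll raise the tool straight up and work out the motor approach.

Request:
apply_moves(motion=[[0,0,-10,2,0,0,0],[0,0,-30,2,0,0,0],[0,0,-60,2,0,0,0],[0,0,-90,2,0,0,0],[0,0,-120,2,0,0,0],[0,0,-130,2,0,0,0],[0,0,-130,2,0,0,0]])

```text
t: 6.05
ee_pos: [0.5058, 0.0195, 0.2095]
ee_rot: [0.707, -0.707, 0.019, -0.025]
ft_force: [0.9, 0.1, 0.1]
gripper_width: -0.0002
```

```bash
python3 -c "
from h import *
b=np.array([-.561,.828]); p=np.array([.5285,-.265])+b*.036; print(p)
go([p[0],p[1],.205],34.1)"
```

```text
[ 0.508304 -0.235192]
t 6.05 pos [0.5058 0.0195 0.2095] F [0.9 0.1 0.1] w -0.0002 q [-0.23  0.57  0.15  1.96 -0.14  0.61 -0.04]
[[ 0.998  0.009  0.062]
 [-0.062  0.     0.998]
 [ 0.009 -1.     0.001]]
shift [  18.3    4.5 -254. ] turn [ 0.002 -0.657  0.009]
```

Request:
apply_moves(motion=[[0,1,0,-18,0,-0.05,0],[0,3,0,-36,0,-0.1,0],[0,4,0,-54,0,-0.15,0],[0,5,0,-72,0,-0.2,0],[0,7,0,-90,0,-0.25,0],[0,8,0,-108,0,-0.3,0],[0,9,0,-126,0,-0.35,0.01],[0,10,0,-144,0,-0.4,0.01],[0,12,0,-162,0,-0.45,0.01],[0,13,0,-180,0,-0.5,0.01],[0,14,0,-200,0,-0.55,0.01],[0,16,0,-220,0,-0.6,0.01],[0,17,0,-240,0,-0.65,0.01],[0,18,0,-250,0,-0.657,0.01],[0,18,0,-254,0,-0.657,0.01],[0,18,0,-254,0,-0.657,0.01]])

```text
t: 7.38
ee_pos: [0.5074, -0.2355, 0.2089]
ee_rot: [-0.676, 0.677, 0.206, -0.207]
ft_force: [0.5, -0.6, 0.8]
gripper_width: 0.0001
```

```bash
python3 -c "
from h import *
from workcell import manip
go([.508,-.235,.075],34.1)
"
```

```text
t 7.38 pos [ 0.5074 -0.2355  0.2089] F [ 0.5 -0.6  0.8] w 0.0001 q [ 0.41  0.63 -0.09  1.79  0.08  0.72  0.86]
[[ 0.83  -0.002 -0.558]
 [ 0.558 -0.002  0.83 ]
 [-0.002 -1.    -0.001]]
shift [  1.1 133.9   0.2] turn [ 0.001 -0.003 -0.002]
```

Request:
apply_moves(motion=[[0,1,30,0,0,0,0],[0,1,60,0,0,0,0],[0,1,90,0,0,0,0],[0,1,115,0,0,0,0],[0,1,130,0,0,0,0],[0,1,134,0,0,0,0],[0,1,134,0,0,0,0],[0,1,134,0,0,0,0]])

```text
t: 8.05
ee_pos: [0.5086, -0.2343, 0.0754]
ee_rot: [-0.676, 0.677, 0.206, -0.207]
ft_force: [-0.5, 0.1, 0.6]
gripper_width: -0.0001
```

```bash
python3 -c "
from h import *
from workcell import manip
st()
f=manip.get_image('scene')['frame'][140:300,200:480,::-1]
cv2.imwrite('pics/s4.png',cv2.resize(f,None,fx=2.8,fy=2.8,interpolation=cv2.INTER_CUBIC))"
```

```text
t 8.05 pos [ 0.5086 -0.2343  0.0754] F [-0.5  0.1  0.6] w -0.0001 q [ 0.39  0.84 -0.06  1.89  0.12  0.42  0.83]
[[ 0.829 -0.001 -0.559]
 [ 0.559 -0.002  0.829]
 [-0.002 -1.    -0.001]]
```

View pics/s4.png

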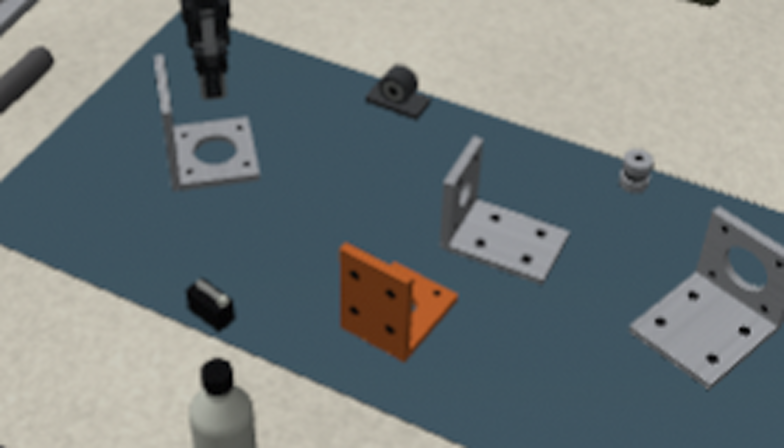

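Bearing stands at crop (510,220) and the tip is inside the motor bracket's angle at (212,95). Pushing along -z.

Request:
apply_moves(motion=[[0,0,0,-6,0,0,0],[0,0,0,-12,0,0,0],[0,0,0,-16,0,0,0],[0,0,0,-19,0,0,0],[0,0,0,-21,0,0,0],[0,0,0,-23,0,0,0],[0,0,0,-25,0,0,0],[0,0,0,-27,0,0,0],[0,0,0,-29,0,0,0],[0,0,0,-32,0,0,0],[0,0,0,-35,0,0,0],[0,0,0,-38,0,0,0],[0,0,0,-41,0,0,0],[0,0,0,-44,0,0,0],[0,0,0,-47,0,0,0],[0,0,0,-50,0,0,0],[0,0,0,-53,0,0,0],[0,0,0,-56,0,0,0],[0,0,0,-58,0,0,0],[0,0,0,-60,0,0,0]])

```text
t: 9.77
ee_pos: [0.5426, -0.2848, 0.0761]
ee_rot: [-0.675, 0.677, 0.206, -0.207]
ft_force: [-0.4, 0.9, 0.1]
gripper_width: 0.0001
```

```bash
python3 -c "
from h import *
from workcell import manip
st()
f=manip.get_image('scene')['frame'][140:300,200:480,::-1]
cv2.imwrite('pics/s5.png',cv2.resize(f,None,fx=2.8,fy=2.8,interpolation=cv2.INTER_CUBIC))"
```

```text
t 9.77 pos [ 0.5426 -0.2848  0.0761] F [-0.4  0.9  0.1] w 0.0001 q [ 0.45  0.88 -0.08  1.72  0.12  0.54  0.89]
[[ 0.829  0.    -0.559]
 [ 0.559 -0.002  0.829]
 [-0.001 -1.    -0.002]]
```

View pics/s5.png

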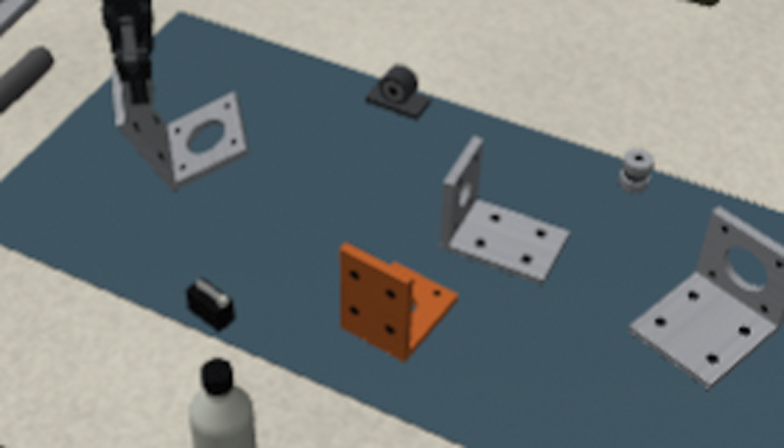

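Tilting about its heel with no slide. Finishing the push.

Request:
apply_moves(motion=[[0,0,0,-3,0,0,0],[0,0,0,-6,0,0,0],[0,0,0,-9,0,0,0],[0,0,0,-12,0,0,0],[0,0,0,-14,0,0,0],[0,0,0,-16,0,0,0],[0,0,0,-18,0,0,0],[0,0,0,-20,0,0,0],[0,0,0,-20,0,0,0],[0,0,0,-20,0,0,0],[0,0,0,-20,0,0,0]])

```text
t: 10.73
ee_pos: [0.5539, -0.3017, 0.0761]
ee_rot: [-0.675, 0.677, 0.206, -0.206]
ft_force: [-0.7, -0.1, -0.7]
gripper_width: 0.0002
```

```bash
python3 -c "
from h import *
from workcell import manip
st()
f=manip.get_image('scene')['frame'][140:300,200:480,::-1]
cv2.imwrite('pics/s6.png',cv2.resize(f,None,fx=2.8,fy=2.8,interpolation=cv2.INTER_CUBIC))"
```

```text
t 10.73 pos [ 0.5539 -0.3017  0.0761] F [-0.7 -0.1 -0.7] w 0.0002 q [ 0.47  0.9  -0.09  1.66  0.12  0.58  0.91]
[[ 0.83   0.001 -0.558]
 [ 0.558 -0.002  0.83 ]
 [-0.001 -1.    -0.002]]
```

View pics/s6.png

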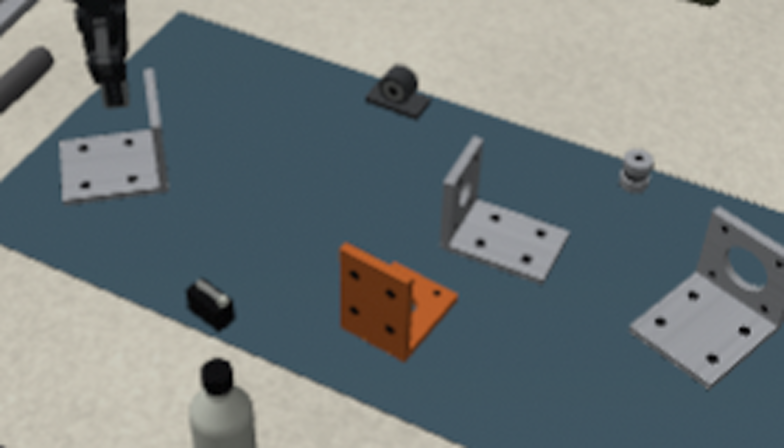

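Motor bracket is on its foot. Retracting straight up, then a last check.

Request:
apply_moves(motion=[[0,0,-10,-2,0,0,0],[0,0,-30,-2,0,0,0],[0,0,-60,-2,0,0,0],[0,0,-90,-2,0,0,0],[0,0,-120,-2,0,0,0],[0,0,-140,-2,0,0,0],[0,0,-140,-2,0,0,0],[0,0,-140,-2,0,0,0]])

```text
t: 11.45
ee_pos: [0.5557, -0.3033, 0.2181]
ee_rot: [-0.675, 0.678, 0.207, -0.206]
ft_force: [-0.3, -0.8, -1.2]
gripper_width: 0.0002
```

Run:
```python
from h import *
from workcell import manip
import pickle
st()
old=pickle.load(open('scene.pkl','rb'));
p=manip.get_image('scene'); q=manip.get_image('top')
d=cv2.absdiff(p['frame'],old['frame']).max(2)
cv2.imwrite('pics/s7.png',np.vstack([cv2.resize(q['frame'][100:320,140:480,::-1],(640,414))]))
cv2.imwrite('pics/diff.png',d)
np.save('pts.npy',np.concatenate([cloud(p).reshape(-1,3),cloud(q).reshape(-1,3)]))
s=open('fit.py').read(); s=s[:s.rindex('\nfit((')] if '\nfit((' in s else s
exec(s)
fit((0.55,-0.29),.076,'motor',.075); fit((0.5,0.02),.06,'bearing',0.075); fit((0.51,0.2),.076,'standing')
```

```text
t 11.45 pos [ 0.5557 -0.3033  0.2181] F [-0.3 -0.8 -1.2] w 0.0002 q [ 0.48  0.71 -0.11  1.56  0.09  0.87  0.94]
[[ 0.829  0.004 -0.559]
 [ 0.559 -0.004  0.829]
 [ 0.001 -1.    -0.005]]
motor nup 354 nfl 1441 ztop [0.076 0.081 0.082] zflat 0.0107
 mean [ 0.5409 -0.2746] bodyz [ 0.57  -0.822] deg -55.3 thick [-0.005  -0.004  -0.0001  0.0045  0.0063] width [-0.0432  0.0363]
 flat along n [-0.003   0.0497  0.085 ] t [-0.0408  0.036 ]
bearing nup 411 nfl 1437 ztop [0.07  0.08  0.082] zflat 0.0105
 mean [ 0.5021 -0.0122] bodyz [0.06  0.998] deg 86.6 thick [-0.0057 -0.0047  0.0008  0.0035  0.0044] width [-0.0291  0.0349]
 flat along n [0.0026 0.0447 0.0836] t [-0.0674  0.0361]
standing nup 687 nfl 2103 ztop [0.069 0.081 0.082] zflat 0.0106
 mean [0.4835 0.2136] bodyz [ 0.922 -0.388] deg -22.8 thick [-0.0068 -0.0046  0.0008  0.0028  0.0037] width [-0.0388  0.0373]
 flat along n [0.0007 0.0407 0.0827] t [-0.0378  0.0376]
```

View pics/s7.png

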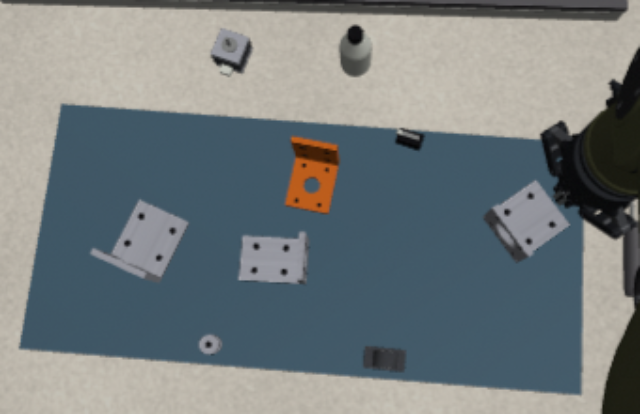

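View pics/diff.png

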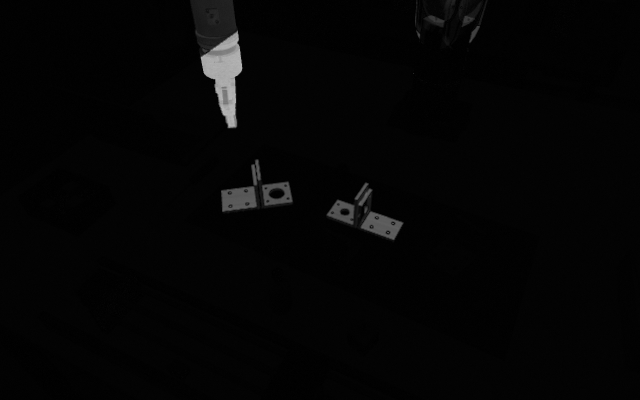

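The top view shows both brackets on their feet: bearing at (272,259) and motor at (528,220). In the difference picture, only those two and the arm have changed. Both stand about 79 mm high on flat feet and nothing is touching them. Handing in.

```bash
python3 -c "
from workcell import manip
print(manip.finish_job())"
```

```text
the job is handed in; nothing more can be done
None
```

Both toppled brackets now stand on their feet with the bored plates upright. I pushed each over by its foot plate with the jaws shut, the bearing bracket first and then the motor bracket, and neither was picked up.

- **Position:** each bracket pivoted about its heel with no visible sliding. Its heading changed by less than 1° from the start.
- **Standing:** the depth images put the feet flat on the mat and the bored plates at the right height, about 79 mm above it.
- **Everything else:** a before-and-after difference of the scene picture shows only the two brackets and the arm changed. The standing bracket measured the same within 0.3 mm.
- **Limits:** the moves ended at about 11.5 s, against the 48 s limit. Wrist force was about 1.5 N or less at the end of every move. The arm was clear of everything, with its tip 0.22 m up, when I handed the job in.

No check failed or disagreed. The hand-in reports no verdict, so I have no outside confirmation.

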